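Slide the soldering disc under the dust cover and close it

TASK

Put the work away under the dust cover: push the round soldering disc, with the loose pendant riding on it, across the bench until the disc stands wholly inside the white ring under the propped-open clear cover, then lower the cover gently until it is fully down. Slide the disc without lifting it, keep the pendant on it, leave the cover open until the disc is inside the ring, and leave the cup, the plier rack and the hammer where they are.

Things in the scene. Friction and masses are not known exactly. Their poses are not given: they have to be found in the camera images.
- disc: Round ochre fireclay soldering disc with a dark band round its side, loose on the bench: 100 mm diameter, 30 mm high, about 0.6 kg (0.4 to 0.85), too wide to grip. Origin: centre of its underside; z up.
- pendant: Loose round brass pendant, 32 mm diameter, with a blue stone, 12 mm high in all, 30 g, lying flat within about 12 mm of the middle of the disc's top. Origin: centre of its underside (30 mm above the bench when on the disc); z up.
- ring_mark (a point): Centre of the white ring drawn on the thin grey mat of the cover station, at bench height (z = 0); ring's inner diameter 124 mm, so the disc is inside when within 12 mm of its centre. The mat is flush with the bench for sliding. The point's x axis is level and points from the open mouth towards the cover's hinge: push the disc along it. The station is fixed to the bench.
- cover_hinge (a point): Middle of the cover's hinge axis, fixed, 85 mm along +x of ring_mark and 12 mm above the bench. Its axes are those of ring_mark (x away from the mouth, y along the hinge axis, z up). Two dark steel hinge blocks, 20 mm high, stand just beyond it.
- cover (a joint): Opening angle of the clear plastic dust cover with black edges, rad: 0 is fully down, at most 1.0; it starts propped open at 0.75 to 0.95. A stiff friction hinge (about 0.35 N m) keeps it wherever it is left; pressing it down at the pad takes about 1 to 6 N.
- cover_rim (a point): Middle of the cover's front lower rim. The cover is a box without a bottom, 170 mm from hinge to front wall, 164 mm wide, walls 3 mm; down, its rim is 4 mm and its top 72 mm above the bench. Propped open, this rim hangs over the near part of the ring, 120 to 150 mm above the bench, so the tool must tilt about 40 degrees, fingertips leading towards the hinge, to push the disc all the way in.
- cover_pad (a point): Centre of the upper face of the orange press pad (30 by 60 mm, 4 mm thick) on the cover's top near its front edge. In the cover's frame it is 150 mm from the hinge towards the front and 64 mm above the hinge; when down it is 76 mm above the bench. It moves with the cover: its z axis is normal to the pad, outwards; its x axis points from the front to the hinge.
- cup: Bystander: white paper cup, 76 mm across the mouth, 90 mm high, standing on the bench. Origin: centre of its underside.
- plier_rack: Bystander: olive wooden rack with two pairs of pliers, 120 by 102 mm, 140 mm high. Origin: centre of its underside.
- hammer: Bystander: hammer lying on the bench between the robot and the station's hinge end, roughly along y, about 260 mm long, 26 mm high. Origin: underside, on the handle's line.

How it is judged:
By the outcome, as a careful person would: the job done as asked, in the order asked, and still so for the second after the job is handed in, with the robot touching nothing.
It also fails if it takes over 64 s, if anything falls off the work surface, if the arm or the gripper's body presses on something with over 40 N, if the wrist force passes 120 N, or if a joint passes its speed limit or range.

ROBOT

A 6-joint arm with a two-finger parallel gripper is mounted at the origin on the work surface. World frame = base frame: x ahead of the robot, y to its left, z up, the work surface at z = 0. Lengths are in mm, angles in rad, forces in N, time in s.
With the tool pointing down it reaches from about 250 to 775 mm from the base axis. Payload 4 kg.
Tool frame: the origin (TCP) lies between the finger pads; the fingertips stand arm.tcp_to_tips ahead of it and the grasp point (between the pads) lies 2 mm behind it (arm.tcp_to_tips is the distance from the TCP to the fingertips, in mm); z points along the fingers, y is the direction in which the jaws open and shut (so a half turn about z gives the same grasp; the last joint's range is limited). The gripper opens to 85 mm and grips with 20 to 120 N. Pads are 22 mm wide; open, the fingers measure 114 mm over their backs; the gripper's body (76 mm by 85 mm) begins 54 mm behind the grasp point. The pads swing forward as they close: fully open they stand 13 mm farther back than shut.
Start: joints at [1.08, 0.087, 1.371, -0, 1.684, -0.103], TCP at [207.993, 509.171, 248.341] pointing down, gripper open.
Joint ranges: [-3.1, 3.1], [-0.76, 2.03], [0.27, 2.55], [-1.08, 4.22], [0.17, 2.65], [-2.57, 2.57]. Speed limits (rad/s): [2.79, 2.79, 3.14, 3.14, 3.14, 3.14].

INTERFACE

Orientations are given as a rotation vector (axis times angle).
In Python, from cell import arm, cams gives the robot as it stands.
- The arm moves only by the tool servo_tool, never from a script. Its argument "motion" is one flat list of numbers, 6 for each row, row after row: the shift along the tool's x, y, z in cm, then the turn, a rotation vector about the tool's x, y, z in rad. A call has 1 to 5 rows; each row shifts and turns the commanded pose from where the row before left it, along the tool's axes as they then stand; what a row does not reach is not made up. A row lasts 1/8 s, in which the tool goes at most 62.5 mm and 10.7 degrees, less where a joint would pass 70% of its speed; a pose out of reach is approached as far as the arm can. A call with a gripper value outside its range is refused whole. "gripper" is the opening, from 0 (shut) to 1 (fully open), set as the call begins (left out, the last holds). The fingers move at their own pace and stop on an object; "newtons" is the grip in N (left out, the last holds). Time passes only in rows, so rows that do not move let the fingers close. It gives the time, the measured TCP pose, the force and the opening at its end, in the units of the state.
- arm.read_state(): the state, without advancing time (a new reading comes with each control period).
- cams.get_image(name): name is "side" or "top" or "wrist"; returns the picture (480x640x3 uint8, red, green, blue); there is no depth.
- cams.camera_params(name): a dict with "K" (3x3 intrinsics, pixels), "k1" (the pictures are not rectified: a ray, as slopes to the right and down, at radius r is drawn at 1 + k1 r^2 times it, then the intrinsics apply), "R" (3x3) and "t" (3): a world point X has camera coordinates R X + t. Camera axes: x right, y down, z forward; pixel columns grow to the right and rows downward; lengths in mm; the calibration is good to about 2 mm. A picture is of the moment at which its call begins: read the wrist's pose just before it. camera_params takes no time and is no camera call; for the wrist camera it gives the pose at the moment of the call.
- arm.finish_job(): hands the job in, once; it reports no verdict.
The state is a dict: "time_s": time; "qpos": joint angles; "dq": joint speeds; "joint_torque": joint torques, N m; "tool_pos": TCP position; "tool_rot": TCP orientation; "wrist_force": force on the tool from outside, world axes, zero at the start; "torque": the same for the moment, N m; "width": finger opening in mm.
Only numpy, scipy, OpenCV 4.12 (cv2) and the standard library are available. Lean on these libraries where they do the work, as an engineer would, in place of code of your own. Each camera call takes 0.05 s, during which the arm holds its last target. There are 200 camera calls.

## Working session

There is one attempt and no reset: what is moved stays moved. The work goes in short steps, Python scripts to look and compute and a tool call to move; the robot and the scene stay as the last step left them, time stands still between calls to the robot, and variables do not carry over. Pictures are saved under pics/ and viewed, about 8 in all and at most 12, crops included, and the job is handed in when it is done.

Besides the shell and the picture viewer there is one more tool, called after "Call:" by a JSON object that holds its "op" and its "data". servo_tool: Moves the arm, as the interface text tells. Its arguments: {"type":"object","properties":{"motion":{"type":"array"},"gripper":{"type":"number"},"newtons":{"type":"number"}},"required":["motion"]}

```bash
mkdir -p pics; ls; python3 - <<'E'
from cell import arm,cams
import cv2,numpy as np
print(arm.tcp_to_tips, arm.read_state())
ims=[]
for n in("top","side"):
    im=cams.get_image(n); cv2.imwrite(f"pics/{n}0.png",im[:,:,::-1])
    p=cams.camera_params(n); print(n,p)
E
```

```text
pics
17.0 {'time_s': 0.0, 'qpos': array([ 1.07989259e+00,  8.79364939e-02,  1.37229654e+00,  2.94462777e-06,
        1.68359524e+00, -1.03094710e-01]), 'dq': array([ 0.00078262, -0.00141894, -0.00033001, -0.00043482,  0.00062401,
       -0.00075988]), 'joint_torque': array([-2.60673150e-04, -3.51865411e+01, -3.13275611e+01, -2.04918992e-04,
        1.10139194e-02,  1.14564537e-05]), 'tool_pos': array([207.76492437, 508.73680356, 247.12774753]), 'tool_rot': array([-0.60523135, -3.08207076,  0.00335591]), 'wrist_force': array([-0.05272659,  0.15059284,  0.19982717]), 'torque': array([ 0.03933112, -0.0387533 , -0.05939771]), 'width': 85.70574259525021}
top {'K': array([[527.74460399,   0.        , 325.03488958],
       [  0.        , 527.74460399, 239.07037402],
       [  0.        ,   0.        ,   1.        ]]), 'k1': -0.023120864907080776, 'R': array([[ 0.0040358 , -0.99994425,  0.00975717],
       [-0.98655205, -0.0055757 , -0.16335227],
       [ 0.16339756, -0.0089667 , -0.98651956]]), 't': array([-48.93845579, 616.18705736, 849.58404843])}
side {'K': array([[479.29362543,   0.        , 310.92168111],
       [  0.        , 479.29362543, 235.46909141],
       [  0.        ,   0.        ,   1.        ]]), 'k1': -0.03446789957538383, 'R': array([[ 0.99703978, -0.07652663, -0.00744053],
       [-0.05530014, -0.64650594, -0.76090207],
       [ 0.05341892,  0.75906109, -0.64882407]]), 't': array([-610.6982166 ,   61.30001555,  832.21360695])}
```

View pics/top0.png

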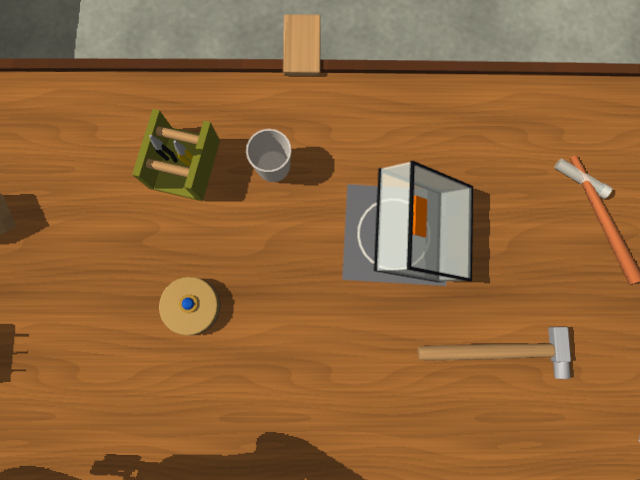

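View pics/side0.png

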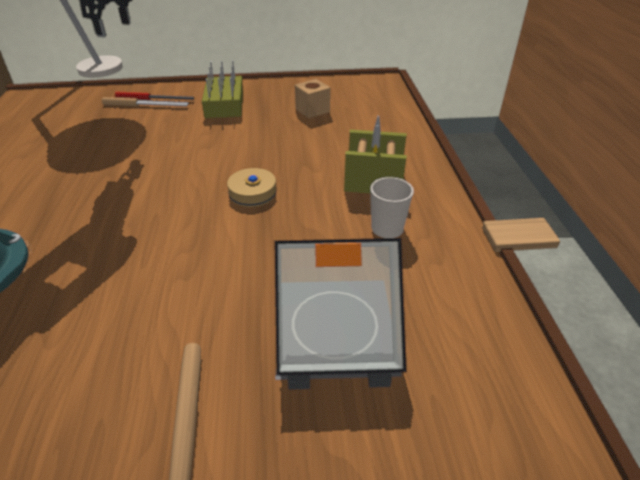

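The top view shows the disc at about (188,306), the pendant at (188,304), the ring at about (393,234), the pad at (420,216), the cup at (269,155), the rack at (177,155) and the hammer along row 350. The side view shows the disc at (252,186), the ring at (335,324) through the cover, the pad at (338,255) and the hinge blocks at row 380.

```bash
cat > h.py <<'E'
from cell import arm,cams
import cv2,numpy as np
from scipy.optimize import least_squares
def rays(n,uv,p=None):
    p=p or cams.camera_params(n)
    x=cv2.undistortPoints(np.float64(uv).reshape(-1,1,2),p["K"],np.array([p["k1"],0,0,0.])).reshape(-1,2)
    d=np.c_[x,np.ones(len(x))]@p["R"]; return -p["R"].T@p["t"],d
def onz(n,uv,z,p=None):
    c,d=rays(n,uv,p); return c+d*((z-c[2])/d[:,2])[:,None]
def tri(u1,u2,n1="top",n2="side"):
    c1,d1=rays(n1,[u1]);c2,d2=rays(n2,[u2]);d1=d1[0];d2=d2[0]
    s=np.linalg.lstsq(np.c_[d1,-d2],c2-c1,rcond=None)[0]
    a=c1+s[0]*d1;b=c2+s[1]*d2; return (a+b)/2,np.linalg.norm(a-b)
def circ(P,r=None):
    f=lambda q:np.hypot(P[:,0]-q[0],P[:,1]-q[1])-(r or q[2])
    return least_squares(f,[*P[:,:2].mean(0),50],loss="soft_l1").x
def hsv(im): return cv2.cvtColor(im,cv2.COLOR_RGB2HSV)
def blob(m):
    c=max(cv2.findContours(m.astype(np.uint8),cv2.RETR_EXTERNAL,cv2.CHAIN_APPROX_NONE)[0],key=cv2.contourArea); return c[:,0,:].astype(float)
def pads(n,im):
    h=hsv(im); x0,x1,y0,y1=(380,470,170,270) if n=="top" else (280,400,230,400)
    m=np.zeros(h.shape[:2],bool); m[y0:y1,x0:x1]=((h[...,0]<14)&(h[...,1]>200)&(h[...,2]>120))[y0:y1,x0:x1]
    return blob(m)
E
python3 - <<'E'
from h import *
I={n:cv2.imread(f"pics/{n}0.png")[:,:,::-1].copy() for n in("top","side")}
# disc
h=hsv(I["top"]);print("disc px",h[320,175],h[360,175]); 
m=np.zeros(h.shape[:2],bool);m[260:350,140:235]=((h[...,0]>15)&(h[...,2]>150)&(h[...,1]<165))[260:350,140:235]
c=blob(m);hull=cv2.convexHull(c.astype(np.float32))[:,0]
print("disc top",circ(onz("top",hull,30)))
for n,b in(("top",(270,340,150,230)),("side",(165,200,230,275))):
    h=hsv(I[n]);m=np.zeros(h.shape[:2],bool);m[b[0]:b[1],b[2]:b[3]]=((h[...,0]>100)&(h[...,0]<130)&(h[...,1]>120))[b[0]:b[1],b[2]:b[3]]
    u=blob(m).mean(0);print("stone",n,u,onz(n,[u],40))
# ring
for n,b in(("top",(190,280,350,450)),("side",(280,370,282,390))):
    im=I[n].astype(int); g=im.min(2); 
    bg=cv2.medianBlur(g.astype(np.uint8),15).astype(int)
    m=np.zeros(g.shape,bool);m[b[0]:b[1],b[2]:b[3]]=((g-bg)>25)[b[0]:b[1],b[2]:b[3]]
    v,u=np.nonzero(m);P=onz(n,np.c_[u,v],0)
    q=circ(P,64)
    for k in range(3):
        e=np.hypot(*(P[:,:2]-q[:2]).T);s=abs(e-64)<6;P=P[s];q=circ(P,64)
    print("ring",n,len(P),q[:2],circ(P))
U={n:pads(n,I[n]) for n in I}
for n in U:
    print("pad",n,cv2.minAreaRect(U[n].astype(np.float32)),len(U[n]), cv2.boxPoints(cv2.minAreaRect(U[n].astype(np.float32))).round(0).tolist())
def cen(c): 
    M=cv2.moments(c.astype(np.float32));return M["m10"]/M["m00"],M["m01"]/M["m00"]
print(tri(cen(U["top"]),cen(U["side"])))
for k,uv in dict(mat1=(347,185),mat2=(344,280),cup_top=(269,148),hammer=(420,353)).items():
    print(k,onz("top",[uv],90 if k=="cup_top" else 0))
print("rim mid/corners", tri((411,163),(402,240)),tri((376,270),(276,241)), tri((472,279),(277,372)),tri((471,186),(404,372)))
E
```

```text
disc px [ 19 141 194] [ 14 179 162]
disc top [503.85145141 189.21166501  49.23352152]
stone top [187.32258065 303.16129032] [[506.98124755 186.53405569  40.        ]]
stone side [252.2        178.13333333] [[507.23420662 184.67170498  40.        ]]
ring top 292 [ 635.10928997 -169.99153536] [ 635.24924611 -170.20002994   64.2147927 ]
ring side 182 [ 632.86389333 -189.65307557] [ 634.80826826 -139.1137608   111.64725701]
pad top ((425.0, 236.0), (0.0, 0.0), 0.0) 1 [[425.0, 236.0], [425.0, 236.0], [425.0, 236.0], [425.0, 236.0]]
pad side ((338.0, 254.5), (19.0, 42.0), 90.0) 162 [[317.0, 245.0], [359.0, 245.0], [359.0, 264.0], [317.0, 264.0]]Traceback (most recent call last):
  File "<stdin>", line 26, in <module>
  File "<stdin>", line 25, in cen
ZeroDivisionError: float division by zero
```

```bash
sed -i 's/h\[...,1\]>200)&(h\[...,2\]>120)/h[...,1]>150)\&(h[...,2]>90)/' h.py
python3 - <<'E'
from h import *
I={n:cv2.imread(f"pics/{n}0.png")[:,:,::-1].copy() for n in("top","side")}
h=hsv(I["top"]);print(h[210,418],h[300,300])
m=np.zeros(h.shape[:2],bool);m[190:245,414:432]=((h[...,0]<16)&(h[...,1]>150)&(h[...,2]>90))[190:245,414:432]
U={"top":blob(m),"side":pads("side",I["side"])}
def cen(c): 
    M=cv2.moments(c.astype(np.float32));return M["m10"]/M["m00"],M["m01"]/M["m00"]
a,b=cen(U["top"]),cen(U["side"]);print(a,b,len(U["top"]));print("pad",tri(a,b))
for n in U: print(cv2.boxPoints(cv2.minAreaRect(U[n].astype(np.float32))).round(0).tolist())
g=I["side"].astype(int).min(2);print(g[324,285:382:1].tolist())
for k,uv in dict(mat1=(347,185),mat2=(344,280),cup_top=(269,148),hammer=(420,353)).items():
    print(k,onz("top",[uv],90 if k=="cup_top" else 0))
for q in [((411,163),(402,240)),((409,269),(276,241)),((472,279),(277,372)),((471,186),(404,372))]: print(tri(*q))
# ring in side: ellipse through visually read extremes
print(onz("side",[(292,324),(378,324),(335,291),(335,357)],0))
E
```

```text
[ 14 255 133] [ 14 183 148]
(419.800307219662, 215.82987711213516) (338.2201158504476, 254.17711076004915) 98
pad (array([ 634.48822232, -187.67080614,  162.12347892]), np.float64(0.3356084982908363))
[[414.0, 195.0], [426.0, 195.0], [426.0, 236.0], [414.0, 236.0]]
[[316.0, 242.0], [360.0, 242.0], [360.0, 265.0], [316.0, 265.0]]
[149, 150, 151, 150, 151, 154, 160, 170, 170, 164, 155, 150, 149, 151, 151, 150, 147, 151, 149, 149, 149, 147, 151, 150, 149, 151, 149, 151, 149, 152, 152, 151, 149, 150, 151, 151, 150, 152, 152, 149, 151, 149, 148, 149, 151, 150, 150, 149, 153, 149, 150, 149, 150, 150, 149, 149, 148, 147, 149, 148, 148, 150, 148, 149, 149, 147, 147, 148, 146, 149, 149, 147, 149, 147, 147, 147, 147, 147, 146, 148, 148, 147, 146, 148, 148, 146, 146, 144, 148, 154, 163, 171, 166, 155, 146, 144, 144]
mat1 [[725.72959076 -86.35379452   0.        ]]
mat2 [[551.10495212 -80.51725333   0.        ]]
cup_top [[764.40136568  49.11186093  90.        ]]
hammer [[ 423.9368121  -213.23113841    0.        ]]
(array([ 717.59756902, -175.3616388 ,  168.7015011 ]), np.float64(5.1788711952267406))
(array([ 554.01496519, -167.6180029 ,  172.91058915]), np.float64(2.8984599082800777))
(array([ 548.06629419, -291.44611952,   63.42886336]), np.float64(0.2149363937371625))
(array([ 709.69806618, -298.89886792,   54.74473758]), np.float64(1.7446357905477765))
[[ 570.61335676 -164.95542869    0.        ]
 [ 702.5282709  -175.99059185    0.        ]
 [ 644.48799752 -101.84427731    0.        ]
 [ 629.69894527 -230.61002402    0.        ]]
```

```bash
cat >> h.py <<'E'
from scipy.spatial.transform import Rotation as Ro, Slerp
RING=np.array([635.5,-170.]); S=np.array([-.044,-.999])
def Rt(u,th):
    u=np.r_[np.array(u)/np.hypot(*u),0];k=np.array([0,0,1.])
    z=u*np.sin(th)-k*np.cos(th);x=-(u*np.cos(th)+k*np.sin(th));return Ro.from_matrix(np.c_[x,np.cross(z,x),z])
def rows(poses,start=None):
    s=arm.read_state(); p,R=start or (s["tool_pos"],Ro.from_rotvec(s["tool_rot"]))
    for q,Q in poses:
        r=np.r_[R.inv().apply(np.array(q)-p)/10,(R.inv()*Q).as_rotvec()]
        print(", ".join(f"{v:.2f}" if i<3 else f"{v:.3f}" for i,v in enumerate(r)));p,R=np.array(q),Q
def interp(p1,R1,n,start=None):
    s=arm.read_state(); p,R=start or (s["tool_pos"],Ro.from_rotvec(s["tool_rot"]))
    sl=Slerp([0,1],Ro.concatenate([R,R1])); return [(p+(np.array(p1)-p)*k/n,sl(k/n)) for k in range(1,n+1)]
E
python3 - <<'E'
from h import *
C=np.array([504,189.]);P1=RING-150*S;u=(P1-C)/np.hypot(*(P1-C));print(P1,u)
A=np.r_[C-105*u,110];rows(interp(A,Rt(u,.7),10))
E
```

```text
[642.1  -20.15] [ 0.55101173 -0.8344975 ]
-3.08, -1.25, 1.37, 0.021, -0.068, 0.058
-3.05, -1.04, 1.61, 0.021, -0.068, 0.058
-2.99, -0.83, 1.83, 0.021, -0.068, 0.058
-2.90, -0.62, 2.04, 0.021, -0.068, 0.058
-2.78, -0.41, 2.25, 0.021, -0.068, 0.058
-2.64, -0.21, 2.44, 0.021, -0.068, 0.058
-2.47, -0.01, 2.61, 0.021, -0.068, 0.058
-2.29, 0.19, 2.77, 0.021, -0.068, 0.058
-2.08, 0.37, 2.92, 0.021, -0.068, 0.058
-1.85, 0.55, 3.04, 0.021, -0.068, 0.058
```

Call:
{"op": "servo_tool", "data": {"motion": [-3.08,-1.25,1.37,0.021,-0.068,0.058,-3.05,-1.04,1.61,0.021,-0.068,0.058,-2.99,-0.83,1.83,0.021,-0.068,0.058,-2.9,-0.62,2.04,0.021,-0.068,0.058,-2.78,-0.41,2.25,0.021,-0.068,0.058], "gripper": 0.66}}

```text
time_s: 0.72
tool_pos: [327.6, 392.0, 178.9]
tool_rot: [0.943, 2.655, -0.241]
wrist_force: [0.8, -0.3, 0.6]
width: 56.4
```

Call:
{"op": "servo_tool", "data": {"motion": [-2.64,-0.21,2.44,0.021,-0.068,0.058,-2.47,-0.01,2.61,0.021,-0.068,0.058,-2.29,0.19,2.77,0.021,-0.068,0.058,-2.08,0.37,2.92,0.021,-0.068,0.058,-1.85,0.55,3.04,0.021,-0.068,0.058]}}

```text
time_s: 1.35
tool_pos: [446.4, 275.6, 110.5]
tool_rot: [1.187, 2.187, -0.433]
wrist_force: [-0.2, -0.2, 0.2]
width: 56.6
```

Call:
{"op": "servo_tool", "data": {"motion": [0,0,0,0,0,0]}}

```text
time_s: 1.48
tool_pos: [445.4, 274.5, 108.5]
tool_rot: [1.186, 2.19, -0.44]
wrist_force: [0.4, 0.1, 0.4]
width: 56.3
```

```bash
python3 - <<'E'
from h import *
C=np.array([504,189.]);P1=RING-150*S;u=(P1-C)/np.hypot(*(P1-C))
A=np.r_[C-105*u,110];s=arm.read_state();print(s["tool_pos"],A,s["width"],s["wrist_force"],(Ro.from_rotvec(s["tool_rot"]).inv()*Rt(u,.7)).as_rotvec())
rows(interp(np.r_[C-105*u,26],Rt(u,.7),5))
E
```

```text
[445.397751   274.54804323 108.46796502] [446.14376797 276.62223699 110.        ] 56.301984844837435 [0.40244211 0.0552743  0.42289027] [-0.00772765  0.00200935 -0.00274883]
1.09, 0.04, 1.24, -0.002, 0.000, -0.001
1.08, 0.04, 1.24, -0.002, 0.000, -0.001
1.08, 0.04, 1.24, -0.002, 0.000, -0.001
1.08, 0.04, 1.24, -0.002, 0.000, -0.001
1.08, 0.04, 1.24, -0.002, 0.000, -0.001
```

Call:
{"op": "servo_tool", "data": {"motion": [1.08,0.04,1.24,-0.002,0,-0.001,1.08,0.04,1.24,-0.002,0,-0.001,1.08,0.04,1.24,-0.002,0,-0.001,1.08,0.04,1.24,-0.002,0,-0.001,1.08,0.04,1.24,-0.002,0,-0.001]}}

```text
time_s: 2.1
tool_pos: [447.1, 278.8, 27.9]
tool_rot: [1.175, 2.193, -0.422]
wrist_force: [-0.3, -0.8, -0.1]
width: 56.5
```

Call:
{"op": "servo_tool", "data": {"motion": [0,0,0,0,0,0]}}

```text
time_s: 2.22
tool_pos: [446.3, 277.9, 27.2]
tool_rot: [1.174, 2.193, -0.427]
wrist_force: [-0.2, 0.8, 0.1]
width: 56.1
```

```bash
python3 - <<'E'
from h import *
s=arm.read_state();print(s["tool_pos"])
a=cams.get_image("side")[80:320,120:440];b=cams.get_image("top")[130:370,60:380]
cv2.imwrite("pics/a1.png",cv2.resize(np.vstack([a,b]),None,fx=1.25,fy=1.25)[:,:,::-1])
E
```

```text
[446.32775083 277.93114907  27.21074381]
```

View pics/a1.png

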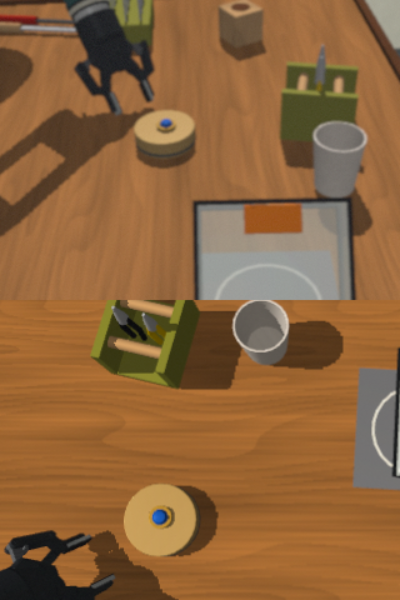

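The side crop shows the fingertips at about (118,108) and (152,98), behind the disc at (165,130). In the top crop both jaws straddle the disc evenly. Next I push along a smooth curve that ends on the station axis.

```bash
cat >> h.py <<'E'
C0=np.array([504,189.]);B=[C0,RING-150*S,RING-25*S]
_t=np.linspace(0,1,2000);_b=np.outer((1-_t)**2,B[0])+np.outer(2*_t*(1-_t),B[1])+np.outer(_t**2,B[2])
_d=np.outer(1-_t,B[1]-B[0])+np.outer(_t,B[2]-B[1])
_l=np.r_[0,np.cumsum(np.hypot(*np.diff(_b,axis=0).T))];LEN=_l[-1]
def pose(l,gap=61,z=25.5):
    "TCP pose for disc centre at path length l"
    if l<0: c=C0+l*(B[1]-C0)/np.hypot(*(B[1]-C0));u=B[1]-C0
    elif l>LEN: c=B[2]+(l-LEN)*S;u=S
    else: c=np.array([np.interp(l,_l,_b[:,k]) for k in(0,1)]);u=np.array([np.interp(l,_l,_d[:,k]) for k in(0,1)])
    u=u/np.hypot(*u);return np.r_[c-gap*u,z],Rt(u,.7)
E
python3 - <<'E'
from h import *
print(LEN)
rows([pose(l) for l in [-36,-28,-20,-12,-5]+list(range(3,160,8))])
E
```

```text
364.57503196791026
-0.46, -0.23, 0.87, 0.008, 0.002, -0.000
-0.61, -0.00, 0.52, 0.000, 0.000, 0.000
-0.61, 0.00, 0.52, 0.000, 0.000, 0.000
-0.61, 0.00, 0.52, 0.000, 0.000, 0.000
-0.54, -0.00, 0.45, 0.000, 0.000, 0.000
-0.61, 0.01, 0.52, 0.001, 0.000, 0.001
-0.61, 0.03, 0.52, 0.003, -0.000, 0.004
-0.61, 0.03, 0.52, 0.003, 0.000, 0.004
-0.61, 0.03, 0.52, 0.003, -0.000, 0.004
-0.61, 0.03, 0.52, 0.003, 0.000, 0.004
-0.61, 0.03, 0.52, 0.003, 0.000, 0.004
-0.61, 0.03, 0.52, 0.004, 0.000, 0.004
-0.61, 0.03, 0.52, 0.004, 0.000, 0.004
-0.61, 0.03, 0.52, 0.004, -0.000, 0.005
-0.61, 0.04, 0.52, 0.004, 0.000, 0.005
-0.61, 0.04, 0.52, 0.004, -0.000, 0.005
-0.61, 0.04, 0.52, 0.004, 0.000, 0.005
-0.61, 0.04, 0.52, 0.004, 0.000, 0.005
-0.61, 0.04, 0.52, 0.005, -0.000, 0.005
-0.61, 0.04, 0.52, 0.005, -0.000, 0.006
-0.61, 0.04, 0.52, 0.005, 0.000, 0.006
-0.61, 0.05, 0.52, 0.005, 0.000, 0.006
-0.61, 0.05, 0.52, 0.005, -0.000, 0.006
-0.61, 0.05, 0.52, 0.006, 0.000, 0.007
-0.61, 0.05, 0.52, 0.006, 0.000, 0.007
```

Call:
{"op": "servo_tool", "data": {"motion": [-0.46,-0.23,0.87,0.008,0.002,0,-0.61,0,0.52,0,0,0,-0.61,0,0.52,0,0,0,-0.61,0,0.52,0,0,0,-0.54,0,0.45,0,0,0]}}

```text
time_s: 2.95
tool_pos: [467.9, 243.4, 25.5]
tool_rot: [1.181, 2.194, -0.43]
wrist_force: [-0.3, 0.1, 0.7]
width: 56.6
```

Call:
{"op": "servo_tool", "data": {"motion": [-0.61,0.01,0.52,0.001,0,0.001,-0.61,0.03,0.52,0.003,0,0.004,-0.61,0.03,0.52,0.003,0,0.004,-0.61,0.03,0.52,0.003,0,0.004,-0.61,0.03,0.52,0.003,0,0.004]}}

```text
time_s: 3.58
tool_pos: [490.8, 210.9, 25.2]
tool_rot: [1.206, 2.183, -0.437]
wrist_force: [-1.9, 3.1, 0.6]
width: 56.3
```

```bash
cat >> h.py <<'E'
def look(path):
    s=arm.read_state();T=cams.get_image("top");D=cams.get_image("side")
    h=hsv(T);m=((h[...,0]>100)&(h[...,0]<130)&(h[...,1]>150)&(h[...,2]>60)).astype(np.uint8)
    h2=hsv(D);m2=((h2[...,0]>100)&(h2[...,0]<130)&(h2[...,1]>120)&(h2[...,2]>60)).astype(np.uint8)
    for n,q in(("top",m),("side",m2)):
        k,_,st,ce=cv2.connectedComponentsWithStats(q)
        for i in range(1,k):
            if 8<st[i,4]<300: print("stone?",n,st[i,4],ce[i].round(1),onz(n,[ce[i]],40).round(1))
    cv2.imwrite(path+"_t.png",T[:,:,::-1]);cv2.imwrite(path+"_s.png",D[:,:,::-1]);print(s["time_s"],s["tool_pos"],s["wrist_force"],s["width"]);return s,T,D
E
python3 - <<'E'
from h import *
s,T,D=look("pics/b")
h=hsv(T);m=np.zeros(h.shape[:2],bool);m[260:360,140:280]=((h[...,0]>15)&(h[...,2]>150)&(h[...,1]<165))[260:360,140:280]
hull=cv2.convexHull(blob(m).astype(np.float32))[:,0];q=circ(onz("top",hull,30));p=pose(35)
print("disc",q,"model",p[0][:2]+61*(-p[1].as_matrix()[:2,0]/.765))
cv2.imwrite("pics/b.png",cv2.resize(T[200:400,80:360],None,fx=2,fy=2)[:,:,::-1])
E
```

```text
stone? top 99 [202.5 293.9] [[522.8 161.5  40. ]]
stone? side 30 [260.3 185. ] [[523.8 158.6  40. ]]
3.575 [490.824963   210.90416902  25.17344884] [-1.92931572  3.06882253  0.5650341 ] 56.29053057605704
disc [520.29438849 163.77610802  49.11042132] model [522.96553365 159.59967098]
```

View pics/b.png

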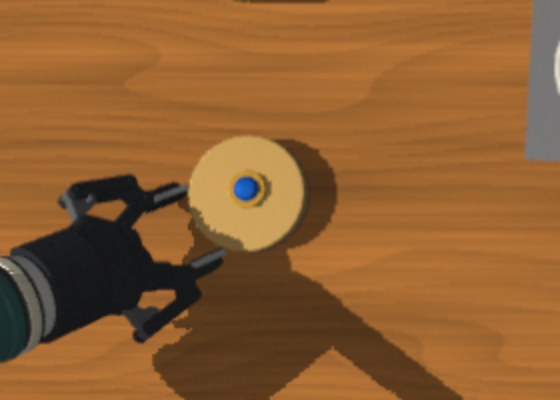

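The disc is cradled between both fingers, with the pendant centred at (248,188) in the crop. The gap from TCP to disc centre measures 56 mm. I continue the push.

```bash
python3 - <<'E'
from h import *
rows([pose(l,56) for l in range(39,300,9)])
E
```

```text
-0.61, 0.02, 0.48, 0.002, 0.000, 0.001
-0.69, 0.03, 0.58, 0.004, 0.000, 0.005
-0.69, 0.03, 0.58, 0.004, -0.000, 0.005
-0.69, 0.03, 0.58, 0.004, 0.000, 0.005
-0.69, 0.04, 0.58, 0.004, -0.000, 0.005
-0.69, 0.04, 0.58, 0.005, -0.000, 0.005
-0.69, 0.04, 0.58, 0.005, 0.000, 0.006
-0.69, 0.04, 0.58, 0.005, 0.000, 0.006
-0.69, 0.04, 0.58, 0.005, -0.000, 0.006
-0.69, 0.04, 0.58, 0.005, -0.000, 0.006
-0.69, 0.05, 0.58, 0.006, 0.000, 0.007
-0.69, 0.05, 0.58, 0.006, -0.000, 0.007
-0.69, 0.05, 0.58, 0.006, 0.000, 0.007
-0.69, 0.05, 0.58, 0.006, -0.000, 0.008
-0.69, 0.05, 0.58, 0.007, -0.000, 0.008
-0.69, 0.06, 0.58, 0.007, 0.000, 0.008
-0.69, 0.06, 0.58, 0.007, 0.000, 0.009
-0.69, 0.06, 0.58, 0.008, -0.000, 0.009
-0.69, 0.07, 0.58, 0.008, 0.000, 0.010
-0.69, 0.07, 0.58, 0.009, -0.000, 0.010
-0.69, 0.07, 0.58, 0.009, -0.000, 0.011
-0.69, 0.08, 0.58, 0.010, 0.000, 0.012
-0.69, 0.08, 0.58, 0.010, -0.000, 0.012
-0.69, 0.09, 0.58, 0.011, 0.000, 0.013
-0.69, 0.09, 0.58, 0.012, 0.000, 0.014
-0.69, 0.10, 0.58, 0.012, -0.000, 0.015
-0.69, 0.11, 0.58, 0.013, -0.000, 0.016
-0.69, 0.11, 0.58, 0.014, -0.000, 0.017
-0.69, 0.12, 0.58, 0.015, 0.000, 0.018
```

Call:
{"op": "servo_tool", "data": {"motion": [-0.61,0.02,0.48,0.002,0,0.001,-0.69,0.03,0.58,0.004,0,0.005,-0.69,0.03,0.58,0.004,0,0.005,-0.69,0.03,0.58,0.004,0,0.005,-0.69,0.04,0.58,0.004,0,0.005]}}

```text
time_s: 4.3
tool_pos: [515.0, 173.9, 25.1]
tool_rot: [1.238, 2.169, -0.45]
wrist_force: [-1.8, 3.1, -0.4]
width: 56.6
```

Call:
{"op": "servo_tool", "data": {"motion": [-0.69,0.04,0.58,0.005,0,0.005,-0.69,0.04,0.58,0.005,0,0.006,-0.69,0.04,0.58,0.005,0,0.006,-0.69,0.04,0.58,0.005,0,0.006,-0.69,0.04,0.58,0.005,0,0.006]}}

```text
time_s: 4.92
tool_pos: [539.1, 135.9, 25.2]
tool_rot: [1.281, 2.148, -0.466]
wrist_force: [-0.7, 2.0, -1.4]
width: 56.4
```

Call:
{"op": "servo_tool", "data": {"motion": [-0.69,0.05,0.58,0.006,0,0.007,-0.69,0.05,0.58,0.006,0,0.007,-0.69,0.05,0.58,0.006,0,0.007,-0.69,0.05,0.58,0.006,0,0.008,-0.69,0.05,0.58,0.007,0,0.008]}}

```text
time_s: 5.55
tool_pos: [562.1, 97.0, 25.3]
tool_rot: [1.335, 2.121, -0.486]
wrist_force: [-1.3, 2.4, -1.5]
width: 56.5
```

Call:
{"op": "servo_tool", "data": {"motion": [-0.69,0.06,0.58,0.007,0,0.008,-0.69,0.06,0.58,0.007,0,0.009,-0.69,0.06,0.58,0.008,0,0.009,-0.69,0.07,0.58,0.008,0,0.01,-0.69,0.07,0.58,0.009,0,0.01]}}

```text
time_s: 6.18
tool_pos: [583.6, 57.3, 25.3]
tool_rot: [1.403, 2.086, -0.511]
wrist_force: [-0.3, 1.8, -1.8]
width: 56.0
```

```bash
python3 - <<'E'
from h import *
s,T,D=look("pics/c")
cv2.imwrite("pics/c.png",np.vstack([T[120:340,160:480],D[150:390,160:480]])[:,:,::-1])
R=Ro.from_rotvec(s["tool_rot"]).as_matrix();print("push dir",R[:2,2]/np.hypot(*R[:2,2]),"model tcp",pose(210,56)[0])
E
```

```text
stone? top 92 [296.1 245.8] [[606.3   3.8  40. ]]
stone? side 46 [307.9 233.7] [[6.076e+02 6.000e-01 4.000e+01]]
6.175 [583.56371471  57.33024379  25.31169751] [-0.32509348  1.82060977 -1.79539622] 56.02322823051518
push dir [ 0.37764447 -0.92595067] model tcp [583.53363319  56.92548541  25.5       ]
```

View pics/c.png

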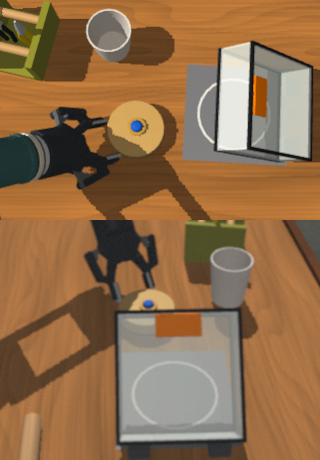

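Disc still cradled at (136,128) in the crop, pendant on it, cover still open. Continuing.

Call:
{"op": "servo_tool", "data": {"motion": [-0.69,0.07,0.58,0.009,0,0.011,-0.69,0.08,0.58,0.01,0,0.012,-0.69,0.08,0.58,0.01,0,0.012,-0.69,0.09,0.58,0.011,0,0.013,-0.69,0.09,0.58,0.012,0,0.014]}}

```text
time_s: 6.9
tool_pos: [603.4, 16.6, 25.7]
tool_rot: [1.492, 2.035, -0.543]
wrist_force: [-1.8, 3.8, 2.3]
width: 56.6
```

Call:
{"op": "servo_tool", "data": {"motion": [-0.69,0.1,0.58,0.012,0,0.015,-0.69,0.11,0.58,0.013,0,0.016,-0.69,0.11,0.58,0.014,0,0.017,-0.69,0.12,0.58,0.015,0,0.018]}}

```text
time_s: 7.4
tool_pos: [617.3, -16.9, 25.5]
tool_rot: [1.586, 1.978, -0.576]
wrist_force: [-1.9, 3.6, 3.1]
width: 56.5
```

```bash
python3 - <<'E'
from h import *
s,T,D=look("pics/d")
rows([pose(l,56) for l in [299,307,315,323,331,339,347,355,362,368,373]])
E
```

```text
stone? top 94 [340.8 232. ] [[630.9 -73.3  40. ]]
7.4 [617.34091978 -16.94461084  25.53268522] [-1.85318709  3.56540952  3.08452814] 56.45751961837593
-0.58, 0.08, 0.47, 0.015, -0.000, 0.015
-0.61, 0.12, 0.52, 0.015, 0.000, 0.018
-0.61, 0.13, 0.52, 0.016, 0.000, 0.019
-0.61, 0.14, 0.52, 0.017, 0.000, 0.020
-0.61, 0.15, 0.52, 0.018, 0.000, 0.022
-0.61, 0.16, 0.52, 0.019, -0.000, 0.023
-0.61, 0.17, 0.52, 0.021, -0.000, 0.024
-0.61, 0.18, 0.52, 0.022, -0.000, 0.026
-0.54, 0.17, 0.45, 0.020, 0.000, 0.024
-0.46, 0.06, 0.39, 0.008, 0.000, 0.009
-0.38, -0.00, 0.32, 0.000, 0.000, 0.000
```

Call:
{"op": "servo_tool", "data": {"motion": [-0.58,0.08,0.47,0.015,0,0.015,-0.61,0.12,0.52,0.015,0,0.018,-0.61,0.13,0.52,0.016,0,0.019,-0.61,0.14,0.52,0.017,0,0.02,-0.61,0.15,0.52,0.018,0,0.022]}}

```text
time_s: 8.12
tool_pos: [630.0, -54.8, 25.1]
tool_rot: [1.718, 1.89, -0.626]
wrist_force: [-0.0, 3.9, 0.8]
width: 56.4
```

Call:
{"op": "servo_tool", "data": {"motion": [-0.61,0.16,0.52,0.019,0,0.023,-0.61,0.17,0.52,0.021,0,0.024,-0.61,0.18,0.52,0.022,0,0.026,-0.54,0.17,0.45,0.02,0,0.024,-0.46,0.06,0.39,0.008,0,0.009]}}

```text
time_s: 8.75
tool_pos: [639.1, -91.5, 25.1]
tool_rot: [1.86, 1.782, -0.678]
wrist_force: [0.7, 3.8, 0.8]
width: 56.4
```

Call:
{"op": "servo_tool", "data": {"motion": [0,0,0,0,0,0]}}

```text
time_s: 8.88
tool_pos: [638.9, -92.1, 25.2]
tool_rot: [1.859, 1.782, -0.679]
wrist_force: [0.0, 0.3, 0.2]
width: 56.4
```

```bash
python3 - <<'E'
from h import *
s,T,D=look("pics/e")
print("ring side check px");rows([pose(l,56) for l in [373,378,383,387,389.6]])
print("disc est",s["tool_pos"][:2]+56*S)
cv2.imwrite("pics/e.png",np.vstack([cv2.resize(T[150:290,320:500],None,fx=2.5,fy=2.5)[:,:,:][:250],cv2.resize(D[220:390,250:430],None,fx=2.5,fy=2.5)])[:600,:,::-1])
E
```

```text
8.875 [638.8810577  -92.06807875  25.20479024] [2.96821240e-04 3.14859514e-01 1.68554227e-01] 56.421942562705055
ring side check px
-0.47, 0.04, 0.35, 0.001, -0.000, 0.002
-0.38, -0.00, 0.32, 0.000, 0.000, 0.000
-0.38, -0.00, 0.32, 0.000, 0.000, 0.000
-0.31, 0.00, 0.26, 0.000, 0.000, 0.000
-0.20, -0.00, 0.17, 0.000, 0.000, 0.000
disc est [ 636.4170577  -148.01207875]
```

View pics/e.png

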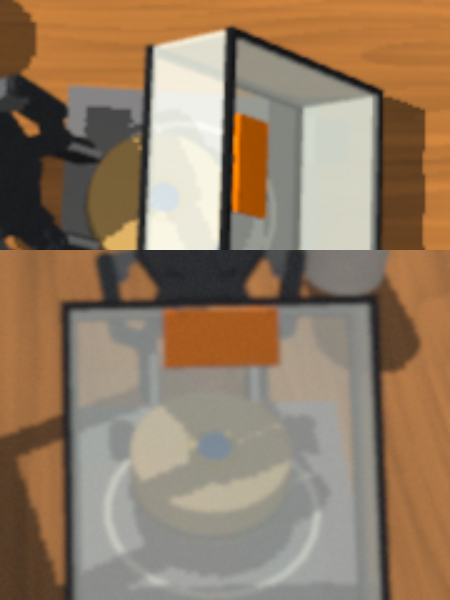

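Through the cover, the disc is about 20 mm short of the ring's centre, with the pendant on it at about (213,445) in the crop.

Call:
{"op": "servo_tool", "data": {"motion": [-0.47,0.04,0.35,0.001,0,0.002,-0.38,0,0.32,0,0,0,-0.38,0,0.32,0,0,0,-0.31,0,0.26,0,0,0,-0.2,0,0.17,0,0,0]}}

```text
time_s: 9.6
tool_pos: [638.0, -113.8, 25.2]
tool_rot: [1.861, 1.781, -0.679]
wrist_force: [0.1, 1.6, -0.9]
width: 56.2
```

Call:
{"op": "servo_tool", "data": {"motion": [0,0,0,0,0,0]}}

```text
time_s: 9.72
tool_pos: [638.0, -114.0, 25.4]
tool_rot: [1.861, 1.78, -0.679]
wrist_force: [0.1, 0.6, -0.9]
width: 56.6
```

```bash
python3 - <<'E'
from h import *
print("prev disc side",onz("side",[(302.4,299),(368.8,299),(335.2,298)],30).round(1).tolist())
s,T,D=look("pics/f"); print("disc est",s["tool_pos"][:2]+56*S)
cv2.imwrite("pics/f.png",cv2.resize(D[230:390,260:420],(600,600),interpolation=cv2.INTER_CUBIC)[:,:,::-1])
E
```

```text
prev disc side [[588.7, -141.9, 30.0], [690.4, -150.5, 30.0], [639.2, -144.1, 30.0]]
9.725 [ 637.97914234 -114.01665748   25.41732834] [ 0.07090868  0.61767579 -0.85665429] 56.571612281305214
disc est [ 635.51514234 -169.96065748]
```

View pics/f.png

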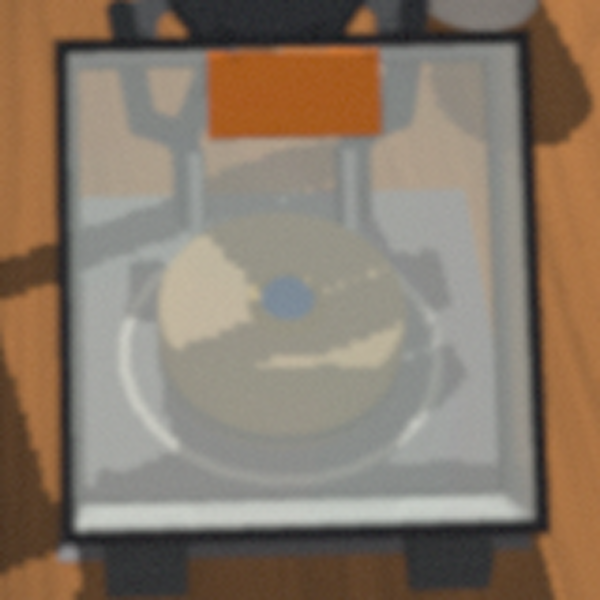

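```bash
python3 - <<'E'
from h import *
f=lambda a:[(260+u/3.75,230+v/3.75) for u,v in a]
print("disc top L,R,back",onz("side",f([(160,320),(407,320),(285,213)]),30).round(1).tolist())
print("disc base front",onz("side",f([(285,438)]),0).round(1).tolist())
print("stone",onz("side",f([(287,297)]),40).round(1).tolist())
print("ring L,R,front",onz("side",f([(122,355),(438,345),(282,480)]),0).round(1).tolist())
s=arm.read_state();p=s["tool_pos"];R=Ro.from_rotvec(s["tool_rot"])
# retreat: back 150 level along -S, then up
rows([(p-np.r_[S*k,0],R) for k in (15,45,85,130)])
E
```

```text
disc top L,R,back [[587.0, -174.3, 30.0], [684.5, -182.5, 30.0], [643.1, -120.7, 30.0]]
disc base front [[633.2, -212.9, 0.0]]
stone [[637.3, -175.2, 40.0]]
ring L,R,front [[571.4, -166.3, 0.0], [701.4, -172.0, 0.0], [629.8, -232.3, 0.0]]
1.15, -0.00, -0.97, 0.000, 0.000, 0.000
2.29, -0.00, -1.93, 0.000, 0.000, 0.000
3.06, -0.00, -2.58, 0.000, 0.000, 0.000
3.44, -0.00, -2.90, 0.000, 0.000, 0.000
```

Measured in the side view, the disc is at about (636,-171) against the ring at (636,-169), so it is within about 3 mm. Now I retreat level.

Call:
{"op": "servo_tool", "data": {"motion": [1.15,0,-0.97,0,0,0,2.29,0,-1.93,0,0,0,3.06,0,-2.58,0,0,0,3.44,0,-2.9,0,0,0]}}

```text
time_s: 10.32
tool_pos: [644.0, 17.9, 26.1]
tool_rot: [1.861, 1.78, -0.678]
wrist_force: [0.2, 0.6, 0.2]
width: 56.3
```

```bash
cat >> h.py <<'E'
HN=np.r_[RING+85*S,12]
def pad(a,off=0,tilt=None):
    "TCP pose, shut tips at pad centre raised off along pad normal"
    F=-np.r_[S,0];k=np.array([0,0,1.]);n=-F*np.sin(a)+k*np.cos(a)
    P=HN+F*(150*np.cos(a)-64*np.sin(a))+k*(150*np.sin(a)+64*np.cos(a))+n*off
    R=Rt(S,-(a if tilt is None else tilt));return P-17*R.as_matrix()[:,2],R
E
python3 - <<'E'
from h import *
print("pad",pad(.75)[0]+17*pad(.75)[1].as_matrix()[:,2])
s=arm.read_state();print(s["tool_pos"]);R0=Ro.from_rotvec(s["tool_rot"])
a=interp(np.r_[s["tool_pos"][:2]+[0,20],240],Rt(S,.3),5)
b=interp(pad(.75,60)[0]+[0,0,10],pad(.75)[1],9,start=a[-1])
rows(a+b); print(pad(.75,60)[0])
E
```

```text
pad [ 634.66965179 -188.85267876  161.07390161]
[644.04568865  17.88408013  26.11353991]
-2.45, -0.01, -3.53, 0.000, 0.080, -0.000
-2.16, -0.02, -3.71, 0.000, 0.080, -0.000
-1.86, -0.02, -3.88, 0.000, 0.080, -0.000
-1.54, -0.02, -4.01, 0.000, 0.080, -0.000
-1.22, -0.02, -4.12, 0.000, 0.080, -0.000
-2.92, 0.01, 1.05, 0.000, 0.117, 0.000
-3.03, 0.01, 0.70, -0.000, 0.117, -0.000
-3.09, 0.01, 0.35, 0.000, 0.117, -0.000
-3.11, 0.01, -0.02, -0.000, 0.117, 0.000
-3.08, 0.01, -0.38, -0.000, 0.117, -0.000
-3.02, 0.01, -0.73, -0.000, 0.117, 0.000
-2.91, 0.01, -1.08, -0.000, 0.117, 0.000
-2.77, 0.01, -1.41, 0.000, 0.117, 0.000
-2.59, 0.01, -1.72, 0.000, 0.117, 0.000
[ 632.36024361 -241.28674177  217.41394451]
```

Call:
{"op": "servo_tool", "data": {"motion": [-2.45,0,-3.53,0,0.08,0,-2.16,0,-3.71,0,0.08,0,-1.86,0,-3.88,0,0.08,0,-1.54,0,-4.01,0,0.08,0,-1.22,0,-4.12,0,0.08,0], "gripper": 0, "newtons": 40}}

```text
time_s: 10.95
tool_pos: [644.6, 37.1, 241.7]
tool_rot: [2.108, 2.02, -0.314]
wrist_force: [0.9, 0.4, 0.2]
width: -0.1
```

Call:
{"op": "servo_tool", "data": {"motion": [-2.92,0.01,1.05,0,0.117,0,-3.03,0.01,0.7,0,0.117,0,-3.09,0.01,0.35,0,0.117,0,-3.11,0.01,0,0,0.117,0,-3.08,0.01,-0.38,0,0.117,0]}}

```text
time_s: 11.58
tool_pos: [638.4, -119.3, 233.2]
tool_rot: [-2.113, -2.025, -0.308]
wrist_force: [0.6, -0.3, 0.4]
width: -0.2
```

Call:
{"op": "servo_tool", "data": {"motion": [-3.02,0.01,-0.73,0,0.117,0,-2.91,0.01,-1.08,0,0.117,0,-2.77,0.01,-1.41,0,0.117,0,-2.59,0.01,-1.72,0,0.117,0,0,0,0,0,0,0]}}

```text
time_s: 12.2
tool_pos: [632.3, -246.5, 221.1]
tool_rot: [-1.827, -1.735, -0.719]
wrist_force: [-0.3, 0.7, 0.5]
width: -0.0
```

```bash
python3 - <<'E'
from h import *
s,T,D=look("pics/g");R=Ro.from_rotvec(s["tool_rot"])
print("ori err",(R.inv()*pad(.75)[1]).as_rotvec().round(3),s["qpos"].round(2))
rows([pad(.75,o) for o in (45,30,18,10,5)])
cv2.imwrite("pics/g.png",np.hstack([cv2.resize(T[150:300,330:490],(400,375)),cv2.resize(D[200:390,240:430],(375,375))])[:,:,::-1])
E
```

```text
12.2 [ 632.33618144 -246.54693674  221.08700009] [-0.30537293  0.68740659  0.51502351] -0.036888495301103205
ori err [-0.002 -0.007 -0.009] [-0.71  0.64  0.87  0.66  2.06 -0.47]
-0.42, -0.12, 2.18, -0.001, -0.004, -0.001
-0.00, -0.00, 1.50, 0.000, 0.000, 0.000
-0.00, -0.00, 1.20, 0.000, 0.000, 0.000
-0.00, 0.00, 0.80, 0.000, 0.000, 0.000
-0.00, -0.00, 0.50, 0.000, 0.000, 0.000
```

View pics/g.png

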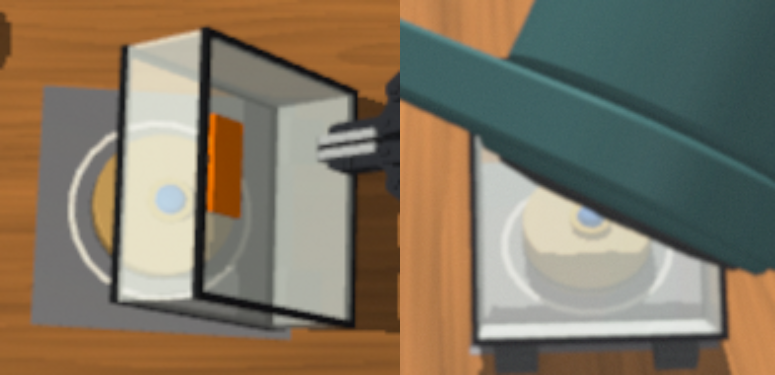

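The top crop shows the disc inside the white ring with margin all round and the pendant centred at (170,200). The shut fingers are beyond the pad on the hinge side, ready to come in along the pad's normal.

Call:
{"op": "servo_tool", "data": {"motion": [-0.42,-0.12,2.18,-0.001,-0.004,-0.001,0,0,1.5,0,0,0,0,0,1.2,0,0,0,0,0,0.8,0,0,0,0,0,0.5,0,0,0]}}

```text
time_s: 12.92
tool_pos: [634.1, -203.2, 178.1]
tool_rot: [-1.827, -1.75, -0.72]
wrist_force: [0.2, 0.3, 0.6]
width: -0.1
```

```bash
python3 - <<'E'
from h import *
for n in("top",):
    T=cams.get_image(n);cv2.imwrite("pics/h.png",cv2.resize(T[150:300,330:490],(800,600)[:2],interpolation=cv2.INTER_CUBIC)[:,:,::-1])
s=arm.read_state();print(s["tool_pos"],pad(.75,5)[0])
rows([pad(a,-1) for a in np.arange(.72,-.01,-.036)])
E
```

```text
[ 633.95722616 -203.04356263  177.61354121] [ 634.00980941 -203.8341001   177.17105673]
0.15, 0.01, 1.03, 0.000, -0.030, 0.001
0.28, -0.00, 0.55, -0.000, -0.036, 0.000
0.28, 0.00, 0.55, -0.000, -0.036, 0.000
0.28, -0.00, 0.55, -0.000, -0.036, 0.000
0.28, -0.00, 0.55, 0.000, -0.036, -0.000
0.28, 0.00, 0.55, 0.000, -0.036, -0.000
0.28, 0.00, 0.55, 0.000, -0.036, 0.000
0.28, -0.00, 0.55, -0.000, -0.036, 0.000
0.28, 0.00, 0.55, 0.000, -0.036, 0.000
0.28, 0.00, 0.55, 0.000, -0.036, 0.000
0.28, -0.00, 0.55, 0.000, -0.036, -0.000
0.28, 0.00, 0.55, -0.000, -0.036, 0.000
0.28, 0.00, 0.55, 0.000, -0.036, 0.000
0.28, -0.00, 0.55, 0.000, -0.036, 0.000
0.28, 0.00, 0.55, 0.000, -0.036, -0.000
0.28, 0.00, 0.55, 0.000, -0.036, 0.000
0.28, -0.00, 0.55, -0.000, -0.036, -0.000
0.28, 0.00, 0.55, 0.000, -0.036, -0.000
0.28, 0.00, 0.55, 0.000, -0.036, -0.000
0.28, -0.00, 0.55, -0.000, -0.036, 0.000
0.28, -0.00, 0.55, 0.000, -0.036, 0.000
```

View pics/h.png

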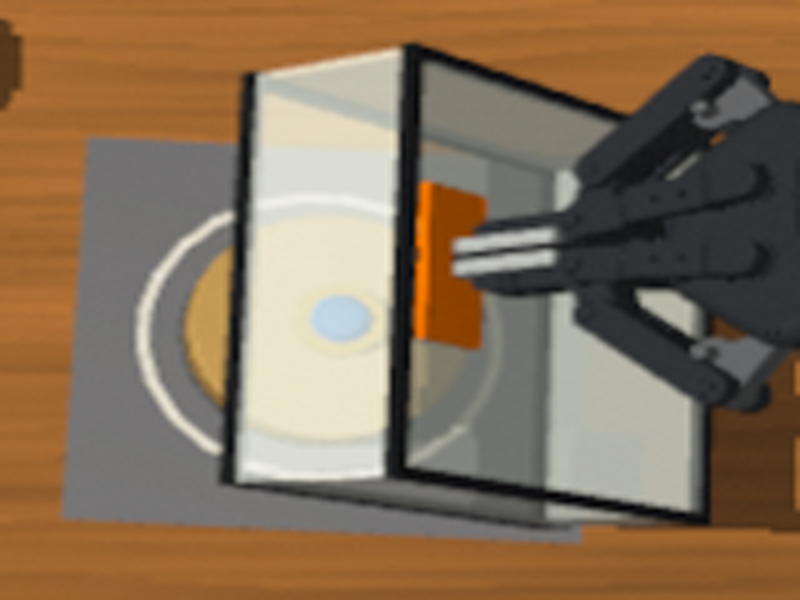

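The fingertips at (455,255) are just over the middle of the orange pad at (450,265). I press along the arc.

Call:
{"op": "servo_tool", "data": {"motion": [0.08,0.01,0.5,0,-0.015,0,0.08,0,0.5,0,-0.015,0,0.28,0,0.55,0,-0.036,0,0.28,0,0.55,0,-0.036,0,0.28,0,0.55,0,-0.036,0]}}

```text
time_s: 13.6
tool_pos: [635.4, -178.7, 164.3]
tool_rot: [-1.919, -1.838, -0.605]
wrist_force: [0.9, -1.3, 0.1]
width: -0.1
```

Call:
{"op": "servo_tool", "data": {"motion": [0.28,0,0.55,0,-0.036,0,0.28,0,0.55,0,-0.036,0,0.28,0,0.55,0,-0.036,0,0.28,0,0.55,0,-0.036,0,0.28,0,0.55,0,-0.036,0]}}

```text
time_s: 14.22
tool_pos: [636.4, -152.4, 147.9]
tool_rot: [-2.031, -1.945, -0.445]
wrist_force: [0.9, -0.6, 0.9]
width: 0.0
```

```bash
python3 - <<'E'
from h import *
s,T,D=look("pics/i")
print(pad(.43,-1)[0]); rows([pad(a,-1) for a in np.arange(.394,-.01,-.036)])
cv2.imwrite("pics/i.png",np.hstack([cv2.resize(T[150:300,330:490],(400,375)),cv2.resize(D[200:390,240:430],(375,375))])[:,:,::-1])
E
```

```text
14.225 [ 636.43429333 -152.3605915   147.89524796] [ 0.85975393 -0.61336895  0.86227398] 0.007308553054043103
[ 636.2917789  -152.02301996  147.24788034]
0.20, 0.03, 0.56, -0.000, -0.037, 0.002
0.28, 0.00, 0.55, -0.000, -0.036, 0.000
0.28, -0.00, 0.55, -0.000, -0.036, 0.000
0.28, -0.00, 0.55, 0.000, -0.036, 0.000
0.28, -0.00, 0.55, 0.000, -0.036, -0.000
0.28, 0.00, 0.55, 0.000, -0.036, 0.000
0.28, -0.00, 0.55, 0.000, -0.036, -0.000
0.28, 0.00, 0.55, 0.000, -0.036, 0.000
0.28, 0.00, 0.55, -0.000, -0.036, 0.000
0.28, -0.00, 0.55, 0.000, -0.036, -0.000
0.28, 0.00, 0.55, -0.000, -0.036, -0.000
0.28, -0.00, 0.55, 0.000, -0.036, 0.000
```

View pics/i.png

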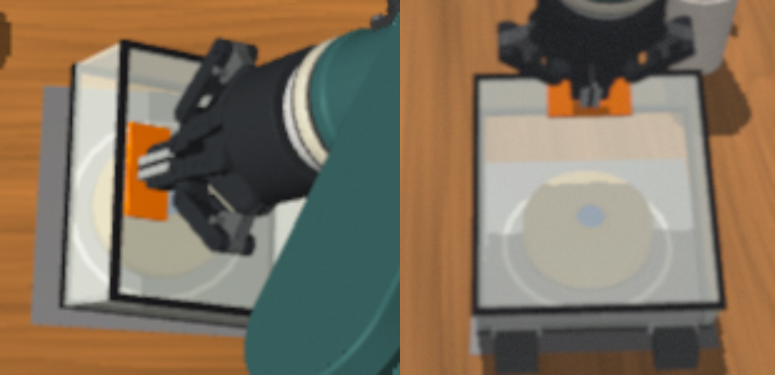

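The cover is coming down under the fingertips, which are on the pad at about (155,165) in the left crop. The disc is still centred in the ring.

Call:
{"op": "servo_tool", "data": {"motion": [0.2,0.02,0.56,0,-0.037,0,0.28,0,0.55,0,-0.036,0,0.28,0,0.55,0,-0.036,0,0.28,0,0.55,0,-0.036,0,0.28,0,0.55,0,-0.036,0]}}

```text
time_s: 14.95
tool_pos: [637.5, -130.6, 126.3]
tool_rot: [-2.137, -2.046, -0.268]
wrist_force: [-0.3, -1.4, 0.6]
width: -0.3
```

Call:
{"op": "servo_tool", "data": {"motion": [0.28,0,0.55,0,-0.036,0,0.28,0,0.55,0,-0.036,0,0.28,0,0.55,0,-0.036,0,0.28,0,0.55,0,-0.036,0]}}

```text
time_s: 15.45
tool_pos: [638.3, -115.3, 107.1]
tool_rot: [-2.216, -2.122, -0.118]
wrist_force: [-0.0, 0.1, -0.3]
width: 0.1
```

```bash
python3 - <<'E'
from h import *
s=arm.read_state();print(s["tool_pos"],s["wrist_force"],pad(.106,-1)[0])
rows([pad(a,-1) for a in (.08,.06,.04,.02,0)])
E
```

```text
[ 638.34698348 -115.27851061  107.07462505] [-0.0292265   0.0641439  -0.26583259] [ 637.95053175 -114.36179052  107.42122199]
0.30, -0.04, 0.37, 0.002, -0.025, 0.001
0.16, -0.00, 0.30, -0.000, -0.020, 0.000
0.16, 0.00, 0.30, -0.000, -0.020, 0.000
0.16, -0.00, 0.30, 0.000, -0.020, -0.000
0.16, 0.00, 0.30, 0.000, -0.020, 0.000
```

Call:
{"op": "servo_tool", "data": {"motion": [0.3,0,0.37,0,-0.025,0,0.16,0,0.3,0,-0.02,0,0.16,0,0.3,0,-0.02,0,0.16,0,0.3,0,-0.02,0]}}

```text
time_s: 15.95
tool_pos: [638.7, -106.6, 95.2]
tool_rot: [-2.26, -2.163, -0.026]
wrist_force: [-0.1, 0.7, 1.8]
width: 0.1
```

```bash
python3 - <<'E'
from h import *
s,T,D=look("pics/j")
print(s["wrist_force"],pad(.02,-1)[0]);rows([pad(0,-k) for k in(0,1,2)])
cv2.imwrite("pics/j.png",np.hstack([cv2.resize(T[150:300,330:490],(400,375)),cv2.resize(D[200:390,240:430],(375,375))])[:,:,::-1])
E
```

```text
15.95 [ 638.66799032 -106.63543319   95.23545111] [-0.13810261  0.71073389  1.840546  ] 0.14439991873934688
[-0.13810261  0.71073389  1.840546  ] [ 638.28828427 -106.69327314   94.98380054]
0.12, -0.02, 0.18, 0.001, -0.022, 0.001
0.00, 0.00, 0.10, 0.000, 0.000, 0.000
0.00, 0.00, 0.10, 0.000, 0.000, 0.000
```

View pics/j.png

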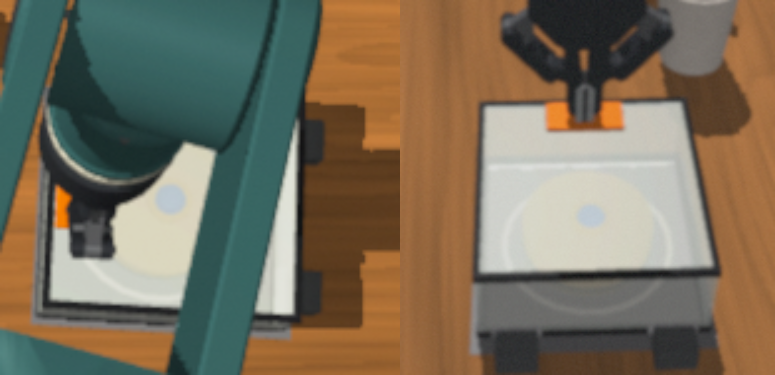

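The cover is nearly down, with the tips on the pad and the disc in the ring. Next come small steps down while I watch the force.

Call:
{"op": "servo_tool", "data": {"motion": [0.12,0,0.18,0,-0.022,0,0,0,0.1,0,0,0,0,0,0,0,0,0]}}

```text
time_s: 16.42
tool_pos: [638.8, -105.7, 93.1]
tool_rot: [2.269, 2.171, 0.002]
wrist_force: [-1.3, 0.5, 3.3]
width: 0.0
```

Call:
{"op": "servo_tool", "data": {"motion": [0,0,0.1,0,0,0,0,0,0,0,0,0]}}

```text
time_s: 16.68
tool_pos: [638.8, -105.7, 93.1]
tool_rot: [2.269, 2.171, 0.003]
wrist_force: [-2.0, 1.1, 7.0]
width: 0.3
```

Call:
{"op": "servo_tool", "data": {"motion": [0,0,0.1,0,0,0,0,0,0,0,0,0]}}

```text
time_s: 16.92
tool_pos: [638.8, -105.7, 93.0]
tool_rot: [2.269, 2.171, 0.003]
wrist_force: [-4.6, 1.1, 10.6]
width: -0.0
```

At z = 93 mm (76 + 17) the tool stopped moving while the force rose to 10.6 N, so the cover is on its stop. I lift off straight up.

Call:
{"op": "servo_tool", "data": {"motion": [0,0,-0.3,0,0,0,0,0,-1.5,0,0,0,0,0,-3,0,0,0,0,0,-4,0,0,0,0,0,-4,0,0,0]}}

```text
time_s: 17.55
tool_pos: [638.5, -105.8, 219.9]
tool_rot: [2.269, 2.171, 0.002]
wrist_force: [0.0, 0.3, 0.0]
width: -0.0
```

Call:
{"op": "servo_tool", "data": {"motion": [5,0,0,0,0,0,6,0,0,0,0,0,6,0,0,0,0,0,6,0,0,0,0,0,0,0,0,0,0,0]}}

```text
time_s: 18.18
tool_pos: [648.2, 128.9, 218.7]
tool_rot: [-2.262, -2.18, -0.003]
wrist_force: [-0.6, -1.0, 0.2]
width: 0.2
```

```bash
python3 - <<'E'
from h import *
s,T,D=look("pics/k")
cen=lambda c:c.mean(0)
h=hsv(D);m=np.zeros(h.shape[:2],bool);m[220:300,290:390]=((h[...,0]<14)&(h[...,1]>200)&(h[...,2]>150))[220:300,290:390]
b=blob(m);r=cv2.minAreaRect(b.astype(np.float32));print("pad side",r,onz("side",[r[0]],76).round(1),"expect",pad(0)[0][:2])
cv2.imwrite("pics/k.png",np.hstack([cv2.resize(T[100:380,130:500],(425,322)),cv2.resize(D[120:390,180:450],(322,322))])[:,:,::-1])
E
```

```text
18.175 [648.23042282 128.90009967 218.67836927] [-0.58405159 -0.95776478  0.1677245 ] 0.24755338439019825
pad side ((317.9307556152344, 258.2461853027344), (11.66486930847168, 2.8942911624908447), 74.74488067626953) [[ 616.1 -101.6   76. ]] expect [ 638.36  -105.065]
```

View pics/k.png

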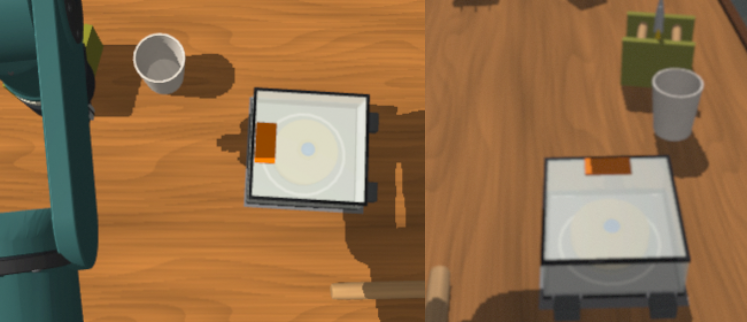

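The cover is seen down over the ring, with the disc and pendant inside and the cup, rack and hammer in place. I make one numeric height check, then hand in.

```bash
python3 - <<'E'
from h import *
I={n:cv2.imread(f"pics/k_{n[0]}.png")[:,:,::-1].copy() for n in("top","side")}
def c(n,b):
    h=hsv(I[n]);m=np.zeros(h.shape[:2],bool);m[b[0]:b[1],b[2]:b[3]]=((h[...,0]<16)&(h[...,1]>170)&(h[...,2]>60))[b[0]:b[1],b[2]:b[3]];q=blob(m);r=cv2.minAreaRect(q.astype(np.float32));return r[0],r[1]
a=c("top",(200,245,350,372));b=c("side",(252,268,312,358));print(a,b,tri(a[0],b[0]),"expect z 76")
s=arm.read_state();print(s["tool_pos"],s["wrist_force"]);arm.finish_job()
E
```

```text
((360.5, 222.0), (30.0, 17.0)) ((332.5, 258.5), (13.0, 37.0)) (array([ 639.76503701, -104.76137445,   76.98230793]), np.float64(2.9492989019864733)) expect z 76
[648.63759513 124.5819137  218.65044658] [-0.56633729 -1.00077568  0.78051677]
the job is handed in; nothing more can be done
```

The job is handed in: the disc, with the pendant on it, is inside the ring and the cover is fully down. It took about 18 s of the 64 s allowed. I pushed the disc with both fingers open and the tool tilted 40°. Then I backed out and lowered the cover by its pad with the shut fingertips.

**Last checks:**
- **Disc:** its centre measured within about 3 mm of the ring's centre before lowering (12 mm allowed). One reading, the front edge of its base (blurred by shadow), put it about 7 mm off. After lowering I checked it only by eye: it shows centred in the ring, pendant on it.
- **Cover:** the tool stopped at z = 93 mm (76 mm pad height plus 17 mm to the tips) while the force rose to about 11 N. Triangulating the pad afterwards gave z ≈ 77 mm against 76 expected.
- **Bystanders:** the cup stands where it was. The rack and hammer also look unmoved, but each is only partly in view in the last pictures. I did not re-measure any of the three.
- **Check that failed:** my first colour mask for the lowered pad found only a sliver, because the pad was in shadow. A looser mask gave the result above; its two camera rays missed each other by 2.9 mm.

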